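# Clip down the lid of a paint tin crosswise

### The job

Lock the lid of the white paint tin by pressing its four rim clips fully down from above, one at a time and crosswise: first the clip beside the black screw cap, then the one straight across from it, then the one a quarter turn clockwise from the screw cap (seen from above), and last the remaining one. Press each lightly with the fingertips, without lifting, tipping or shifting the tin, and leave the other things where they are. Finish with the hand clear of everything.

Things in the scene. Friction and masses are not known exactly. Their poses are not given: they have to be found in the camera images.
- paint_tin: white paint tin with steel lid, loose, about 0.9 kg, 160 mm across, rim 120 mm above its underside. Four equal dark steel clips stand on the rim, 75 mm from the axis, a quarter turn apart. A black screw cap 26 mm across, 6 mm higher than the rim, is on the lid 34 mm from the axis. A thin wire handle hangs on the side. Origin: centre of the underside; z up; x points from the axis to the screw cap.
- clip_cap_top (a point): centre of the flat top of the clip beside the black screw cap (at +x of the tin's frame); the top is 26 mm along the rim by 22 mm across it. It stands up to 15 mm above the rim when up and 5 mm when fully down; the point moves with the clip
- clip_opposite_top (a point): centre of the flat top of the clip straight across the lid from the screw cap (-x of the tin's frame); the top is 26 mm along the rim by 22 mm across it. It stands up to 15 mm above the rim when up and 5 mm when fully down; the point moves with the clip
- clip_clockwise_top (a point): centre of the flat top of the clip a quarter turn clockwise from the screw cap, seen from above (-y of the tin's frame); the top is 26 mm along the rim by 22 mm across it. It stands up to 15 mm above the rim when up and 5 mm when fully down; the point moves with the clip
- clip_last_top (a point): centre of the flat top of the clip a quarter turn anticlockwise from the screw cap, seen from above (+y of the tin's frame); the top is 26 mm along the rim by 22 mm across it. It stands up to 15 mm above the rim when up and 5 mm when fully down; the point moves with the clip
- clip_cap (a joint): how far down the clip beside the black screw cap (at +x of the tin's frame) is, in m: 0 is up, 0.010 fully down against its stop. It slides straight down, needs about 5 N steadily plus a little more when pushed faster (20 N per m/s), and stays where it is left
- clip_opposite (a joint): how far down the clip straight across the lid from the screw cap (-x of the tin's frame) is, in m: 0 is up, 0.010 fully down against its stop. It slides straight down, needs about 5 N steadily plus a little more when pushed faster (20 N per m/s), and stays where it is left
- clip_clockwise (a joint): how far down the clip a quarter turn clockwise from the screw cap, seen from above (-y of the tin's frame) is, in m: 0 is up, 0.010 fully down against its stop. It slides straight down, needs about 5 N steadily plus a little more when pushed faster (20 N per m/s), and stays where it is left
- clip_last (a joint): how far down the clip a quarter turn anticlockwise from the screw cap, seen from above (+y of the tin's frame) is, in m: 0 is up, 0.010 fully down against its stop. It slides straight down, needs about 5 N steadily plus a little more when pushed faster (20 N per m/s), and stays where it is left
- dropper_a: small red tint bottle with white cap, 33 mm across, 85 mm high; a bystander, origin at the centre of its underside
- dropper_b: small yellow tint bottle with white cap, 33 mm across, 85 mm high; a bystander, origin at the centre of its underside
- tape_roll: roll of masking tape lying flat, 99 mm across, 25 mm high; a bystander, origin at the centre of its underside
- small_tin: small tin with an orange and white label, 70 mm across, 76 mm high; a bystander, origin at the centre of its underside
- marker: black and white marker pen lying flat, 135 mm long, 16 mm high; a bystander, origin at the centre of its underside

How it is judged:
By the outcome, as a careful person would: the job done as asked, in the order asked, and still so for the second after the job is handed in, with the robot touching nothing.
It also fails if it takes over 61 s, if anything falls off the work surface, if the arm or the gripper's body presses on something with over 40 N, if the wrist force passes 120 N, or if a joint passes its speed limit or range.

### The arm

A 6-joint arm with a two-finger parallel gripper is mounted at the origin on a cart in front of the work surface, level with it; the furniture and walls round the work are solid. World frame = base frame: x ahead of the robot, y to its left, z up, the work surface at z = 0. Lengths are in mm, angles in rad, forces in N, time in s.
With the tool pointing down it reaches from about 275 to 725 mm from the base axis. Payload 5.6 kg.
Tool frame: the origin (TCP) lies midway between the tips of the shut fingers; the grasp point (between the pads) lies 19 mm behind it; z points along the fingers, y is the line along which they close (so a half turn about z gives the same grasp; the last joint's range is limited). The gripper opens to 85 mm and grips with 20 to 120 N. Pads are 22 mm wide; open, the fingers measure 114 mm over their backs; the gripper's body (76 mm by 85 mm) begins 54 mm behind the grasp point. The pads swing forward as they close: fully open they stand 13 mm farther back than shut.
Start: joints at [1.556, 0.255, 0.108, 0, -1.424, -0.285], TCP at [162.404, 525.469, 231.283] pointing down, gripper open.
Joint ranges: [-2.95, 2.95], [-1.21, 1.97], [-1.09, 1.5], [-2.87, 1.71], [-2.94, -0.07], [-3.05, 3.05]. Speed limits (rad/s): [2.57, 2.57, 3.14, 3.14, 3.14, 3.14].

### API

Orientations are given as a unit quaternion [x, y, z, w].
In Python, from rig import arm, get_image, get_calibration, workorder gives the robot as it stands. The module is installed in compiled form; this text tells all that it offers.
- The arm moves only by the tool send_rows, never from a script. Its argument "moves" is a list of rows, each an object of numbers: "claw": the finger opening in mm, from 0 to 85.4; "tx", "ty", "tz": the shift along the tool's x, y, z in mm; "roll": the turn about the tool's z in degrees. In form: [{"claw": .., "tx": .., "ty": .., "tz": .., "roll": ..}, ...]. A call has 1 to 5 rows; each row shifts and turns the commanded pose from where the row before left it, along the tool's axes as they then stand; what a row does not reach is not made up. A row lasts 1/8 s, in which the tool goes at most 62.5 mm and 10.7 degrees, less where a joint would pass 70% of its speed; a pose out of reach is approached as far as the arm can. A call with a gripper value outside its range is refused whole. The fingers move at their own pace and stop on an object; "newtons" is the grip in N (left out, the last holds). Time passes only in rows, so rows that do not move let the fingers close. It gives the time, the measured TCP pose, the force, the opening and the grip force at its end, in the units of the state.
- arm.get_state(): the state, without advancing time (a new reading comes with each control period).
- get_image(name): name is "scene" or "top"; returns (picture, depth): 420x560x3 uint8, red, green, blue; 420x560 float32, mm along the optical axis (not along the pixel's ray), 0 where there is no reading.
- get_calibration(name): a dict with "intrinsics" (3x3 intrinsics, pixels), "cam_to_world" (4x4, takes a point from camera to world coordinates). Camera axes: x right, y down, z forward; pixel columns grow to the right and rows downward; lengths in mm; the calibration is good to about 2 mm. A picture is of the moment at which its call begins. get_calibration takes no time and is no camera call.
- workorder.sign_off(): hands the job in; it is judged then, once.
The state is a dict: "time": time; "q": joint angles; "joint_velocities": joint speeds; "effort": joint torques, N m; "tcp_pos": TCP position; "tcp_rot": TCP orientation; "contact_force": force on the tool from outside, world axes, zero at the start; "torque": the same for the moment, N m; "finger_gap": opening from 0.0 (shut) to 1.0 (fully open); "grip_force": force on a finger pad.
Only numpy, scipy, OpenCV 4.12 (cv2) and the standard library are available. Lean on these libraries where they do the work, as an engineer would, in place of code of your own. Each camera call takes 0.05 s, during which the arm holds its last target. There are 200 camera calls.

## Working session

There is one attempt and no reset: what is moved stays moved. The work goes in short steps, Python scripts to look and compute and a tool call to move; the robot and the scene stay as the last step left them, time stands still between calls to the robot, and variables do not carry over. Pictures are saved under pics/ and viewed, at most 10 in all, crops included, and the job is handed in when it is done.

Besides the shell and the picture viewer there is one more tool, called after "Call:" as name(argument=value, ...) on one line, values as JSON. send_rows: Moves the arm, as the interface text tells. Its arguments: {"type":"object","properties":{"moves":{"type":"array"},"newtons":{"type":"number"}},"required":["moves"]}

```bash
mkdir -p pics
python3 - <<'E'
from rig import arm,get_image,get_calibration
import cv2,numpy as np
for n in("top","scene"):
    p,d=get_image(n); cv2.imwrite(f"pics/{n}0.png",p[:,:,::-1]); np.savez(f"{n}0.npz",p=p,d=d)
    c=get_calibration(n); print(n,c["intrinsics"],np.round(c["cam_to_world"],3))
s=arm.get_state(); print(s)
E
```

```text
top [[534.51031473   0.         279.78906814]
 [  0.         534.51031473 207.91639151]
 [  0.           0.           1.        ]] [[-1.600000e-02 -9.950000e-01  9.400000e-02  3.935820e+02]
 [-1.000000e+00  1.700000e-02  1.200000e-02 -2.102000e+00]
 [-1.300000e-02 -9.400000e-02 -9.950000e-01  1.393837e+03]
 [ 0.000000e+00  0.000000e+00  0.000000e+00  1.000000e+00]]
scene [[455.8465464    0.         283.42355356]
 [  0.         455.8465464  206.31541184]
 [  0.           0.           1.        ]] [[ 8.69000e-01 -3.17000e-01  3.81000e-01  1.13088e+02]
 [-4.95000e-01 -5.88000e-01  6.40000e-01 -7.21895e+02]
 [ 2.10000e-02 -7.44000e-01 -6.68000e-01  8.60549e+02]
 [ 0.00000e+00  0.00000e+00  0.00000e+00  1.00000e+00]]
{'time': 0.1, 'q': array([ 1.55559825e+00,  2.55654661e-01,  1.07122709e-01, -3.91068197e-04,
       -1.42391272e+00, -2.84615167e-01]), 'joint_velocities': array([ 0.0010209 , -0.00160366,  0.00244438,  0.00047043, -0.00130926,
        0.00138627]), 'effort': array([-1.07827826e-03, -3.87606204e+01,  2.38473648e+01,  5.37776649e+00,
       -3.77483331e-03,  5.53962337e-06]), 'tcp_pos': array([162.25808857, 525.04988868, 230.50403438]), 'tcp_rot': array([ 9.88780375e-01, -1.49374204e-01, -8.09651960e-05,  8.42680365e-04]), 'contact_force': array([-0.03803305, -0.02361436,  0.30002164]), 'torque': array([-0.02497799, -0.00678628,  0.04400779]), 'grip_force': 0.0, 'finger_gap': 0.9973818710521929}
```

View pics/top0.png

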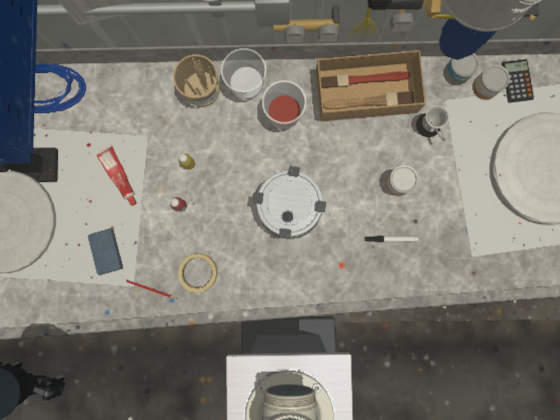

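View pics/scene0.png

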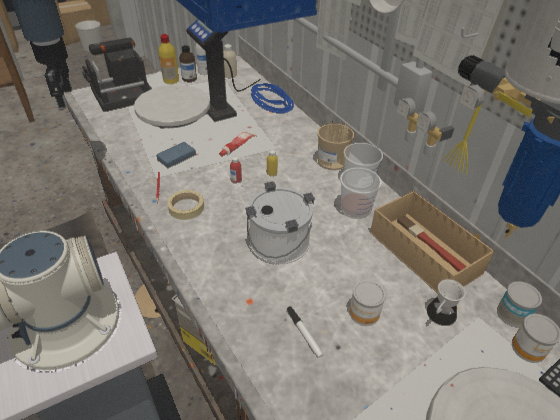

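The top view shows the tin at about (290,204) and its cap at (288,216). The clips are at (285,233) beside the cap, (294,171) opposite, (257,198) clockwise and (321,206) last. The scene view agrees, and nothing tall stands close to the tin.

```bash
cat > h.py <<'E'
import numpy as np,cv2
from rig import get_calibration
def ray(n,u,v,z):
    c=get_calibration(n);T=c["cam_to_world"];d=T[:3,:3]@np.linalg.inv(c["intrinsics"])@[u,v,1];o=T[:3,3]
    return o+d*(z-o[2])/d[2]
def blobs(n,p,d,box,thr=75,amin=25,dz=1):
    x0,y0,x1,y1=box;g=cv2.cvtColor(p,cv2.COLOR_RGB2GRAY);m=np.zeros_like(g);m[y0:y1,x0:x1]=(g[y0:y1,x0:x1]<thr)
    k,l,st,ce=cv2.connectedComponentsWithStats(m)
    c=get_calibration(n);T=c["cam_to_world"];Ki=np.linalg.inv(c["intrinsics"])
    for i in range(1,k):
        if st[i,4]<amin: continue
        u,v=ce[i]; D=np.median(d[l==i]); P=T[:3,:3]@(Ki@[u,v,1]*D)+T[:3,3]
        print(n,np.round(ce[i],1),st[i],"depthP",np.round(P,1),"ray135",np.round(ray(n,u,v,135),1),"ray126",np.round(ray(n,u,v,126),1)[:2])
E
python3 - <<'E'
from h import *
for n,b in(("top",(245,160,335,242)),("scene",(240,180,320,235))):
    f=np.load(n+"0.npz");blobs(n,f["p"],f["d"],b)
f=np.load("top0.npz");s=f["p"][155:250,240:340,::-1];t=np.load("scene0.npz")["p"][175:265,235:330,::-1]
cv2.imwrite("pics/crop0.png",np.hstack([cv2.resize(s,(400,380),interpolation=2),cv2.resize(t,(400,380),interpolation=2)]))
E
```

```text
top [285.6 215.1] [283 212   9   9  35] depthP [496.5  -0.7 125.4] ray135 [495.7  -0.7 135. ] ray126 [496.4  -0.7]
scene [266.8 209.5] [261 206  12   8  76] depthP [492.   -7.5 124.4] ray135 [486.6 -17.8 135. ] ray126 [491.2  -9. ]
scene [292.6 228.8] [289 226   8   6  35] depthP [513.7 -92.6 123.4] ray135 [ 507.4 -102.5  135. ] ray126 [512.3 -94.8]
```

View pics/crop0.png

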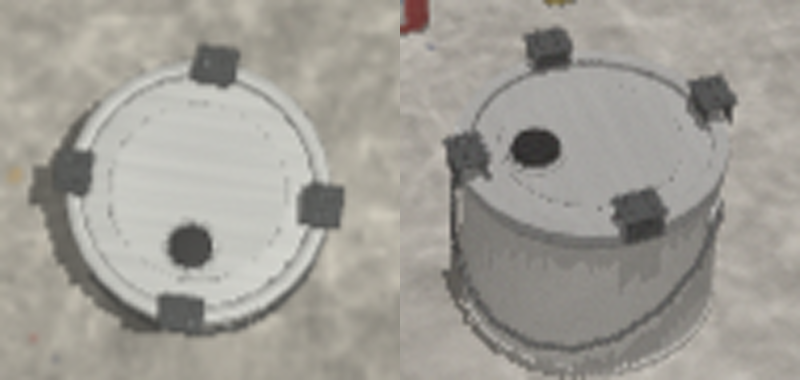

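The crop confirms the layout. The left clip in the top view merges with a shadow, so I'll separate the clips by height from the depth image instead.

```bash
cat >> h.py <<'E'
def cloud(n,p,d):
    c=get_calibration(n);T=c["cam_to_world"];v,u=np.mgrid[:d.shape[0],:d.shape[1]]
    return (np.stack([u,v,np.ones_like(u)],-1)*d[...,None])@np.linalg.inv(c["intrinsics"]).T@T[:3,:3].T+T[:3,3]
def clips(n,p,d,zmin=128,cxy=(520,-13)):
    P=cloud(n,p,d);g=cv2.cvtColor(p,cv2.COLOR_RGB2GRAY)
    m=((d>0)&(P[...,2]>zmin)&(P[...,2]<145)&(np.hypot(P[...,0]-cxy[0],P[...,1]-cxy[1])<110)).astype(np.uint8)
    k,l,st,ce=cv2.connectedComponentsWithStats(m);out=[]
    for i in range(1,k):
        if st[i,4]<15: continue
        z=np.median(P[l==i][:,2]);q=ray(n,*ce[i],z);out.append(q)
        print(n,np.round(ce[i],1),st[i,2:],np.round(q,1),"grey",int(np.median(g[l==i])))
    return np.array(out)
E
python3 - <<'E'
from h import *
for n in("top","scene"):
    f=np.load(n+"0.npz");o=clips(n,f["p"],f["d"])
    c=o[:,:2].mean(0);print(c,np.round(np.hypot(*(o[:,:2]-c).T),1),np.round(np.degrees(np.arctan2(*(o[:,:2]-c).T[::-1])),1))
    P=cloud(n,f["p"],f["d"]); r=np.hypot(P[...,0]-520,P[...,1]+13); print("lid z",np.median(P[...,2][(r<60)&(P[...,2]>80)]),"table z",np.median(P[...,2][(r>150)&(r<250)]))
    # neighbours above 20mm within 250
    m=((r<260)&(r>100)&(P[...,2]>15)).astype(np.uint8);k,l,st,ce=cv2.connectedComponentsWithStats(m)
    for i in range(1,k):
        if st[i,4]>60: print("nb",np.round(np.median(P[l==i],0)),np.round(P[l==i][:,2].max()),st[i,4])
E
```

```text
top [293.2 170.4] [12 10 99] [602.3 -20.8 133.4] grey 91
top [257.6 196.9] [10 11 96] [540.3  65.  133.3] grey 89
top [320.4 205.6] [ 10  12 100] [516.9 -83.4 134.2] grey 93
top [284.6 232.5] [ 12  10 101] [454.7   2.4 133.2] grey 92
[528.56433738  -9.22559473] [74.7 75.1 75.1 74.8] [ -8.9  81.  -98.9 171.1]
lid z 115.60340749512329 table z -0.798763122754508
nb [760.  -2.  26.] 1394.0 495
nb [ 758. -104.   58.] 1394.0 81
nb [ 578. -262.   50.] 81.0 74
nb [385. 192.  24.] 1394.0 119
scene [269.6 184.9] [12  7 64] [537.7  62.7 132.5] grey 85
scene [308.7 196.6] [12  9 67] [599.8 -23.7 133.7] grey 85
scene [250.4 210.3] [12 10 76] [4.524e+02 2.000e-01 1.330e+02] grey 85
scene [291.6 223.7] [14  9 83] [514.3 -86.2 133.9] grey 85
[526.06673405 -11.74868889] [75.4 74.7 74.6 75.4] [ 81.1  -9.2 170.8 -99. ]
lid z 115.34277062040348 table z -1.3704427310319147
nb [744. -28.  69.] 108.0 764
nb [380. 189.  22.] 27.0 109
nb [ 756. -108.   54.] 85.0 150
```

Both views agree: the centre is about (527,-10.5), the radius is 75 mm, the cap clip lies at 171°, and the clip tops are at about 134 mm. I'll shut the fingers and align the tool with the tin (roll -8.2°), then travel at z 230.

Call:
send_rows(moves=[{"claw": 0, "roll": -8.2}, {"claw": 0, "tx": 26, "ty": 34}, {"claw": 0, "tx": 26, "ty": 34}, {"claw": 0, "tx": 26, "ty": 34}, {"claw": 0, "tx": 26, "ty": 34}], newtons=20)

```text
schema error: expected keys claw, tx, ty, tz, roll
```

Call:
send_rows(moves=[{"claw": 0, "tx": 26, "ty": 34}, {"claw": 0, "tx": 26, "ty": 34}, {"claw": 0, "tx": 26, "ty": 34}, {"claw": 0, "tx": 26, "ty": 34}, {"claw": 0, "tx": 26, "ty": 34}])

```text
schema error: expected keys claw, tx, ty, tz, roll
```

Call:
send_rows(moves=[{"claw": 0, "tx": 0, "ty": 0, "tz": 0, "roll": -8.2}, {"claw": 0, "tx": 26, "ty": 34, "tz": 0, "roll": 0}, {"claw": 0, "tx": 26, "ty": 34, "tz": 0, "roll": 0}, {"claw": 0, "tx": 26, "ty": 34, "tz": 0, "roll": 0}, {"claw": 0, "tx": 26, "ty": 34, "tz": 0, "roll": 0}], newtons=20)

```text
time: 0.72
tcp_pos: [244.3, 373.4, 230.9]
tcp_rot: [0.997, -0.078, -0.0, 0.0]
contact_force: [1.4, 0.0, -0.4]
finger_gap: 0.001
grip_force: 0.0
```

Call:
send_rows(moves=[{"claw": 0, "tx": 26, "ty": 34, "tz": 0, "roll": 0}, {"claw": 0, "tx": 26, "ty": 34, "tz": 0, "roll": 0}, {"claw": 0, "tx": 26, "ty": 34, "tz": 0, "roll": 0}, {"claw": 0, "tx": 26, "ty": 34, "tz": 0, "roll": 0}, {"claw": 0, "tx": 26, "ty": 34, "tz": 0, "roll": 0}])

```text
time: 1.35
tcp_pos: [346.0, 185.3, 231.1]
tcp_rot: [0.997, -0.078, -0.0, 0.0]
contact_force: [1.5, 0.9, 0.2]
finger_gap: -0.003
grip_force: 0.0
```

Call:
send_rows(moves=[{"claw": 0, "tx": 27, "ty": 33.3, "tz": 0, "roll": 0}, {"claw": 0, "tx": 27, "ty": 33.3, "tz": 0, "roll": 0}, {"claw": 0, "tx": 27, "ty": 33.3, "tz": 0, "roll": 0}, {"claw": 0, "tx": 27, "ty": 33.3, "tz": 0, "roll": 0}, {"claw": 0, "tx": 27, "ty": 33.3, "tz": 20, "roll": 0}])

```text
time: 1.98
tcp_pos: [454.5, -0.0, 212.0]
tcp_rot: [0.997, -0.078, 0.001, -0.0]
contact_force: [0.6, 0.8, -0.8]
finger_gap: -0.001
grip_force: 0.0
```

Call:
send_rows(moves=[{"claw": 0, "tx": 0, "ty": 0, "tz": 25, "roll": 0}, {"claw": 0, "tx": 0, "ty": 0, "tz": 20, "roll": 0}, {"claw": 0, "tx": 0, "ty": 0, "tz": 10, "roll": 0}, {"claw": 0, "tx": 0, "ty": 0, "tz": 5, "roll": 0}, {"claw": 0, "tx": 0, "ty": 0, "tz": 0, "roll": 0}])

```text
time: 2.6
tcp_pos: [453.3, 1.3, 151.6]
tcp_rot: [0.997, -0.078, 0.0, -0.0]
contact_force: [0.4, -0.5, 1.1]
finger_gap: -0.003
grip_force: 0.0
```

Run:
```python
from h import *
from rig import get_image,arm
p,d=get_image("scene");q,e=get_image("top")
cv2.imwrite("pics/c1.png",np.hstack([cv2.resize(q[150:250,240:340,::-1],(400,400),interpolation=2),cv2.resize(p[140:260,220:340,::-1],(400,400),interpolation=2)]))
print(arm.get_state()["tcp_pos"],arm.get_state()["contact_force"])
```

```text
[453.5811139    1.37426414 151.98623197] [-0.26818603  0.14529562 -0.00568635]
```

View pics/c1.png

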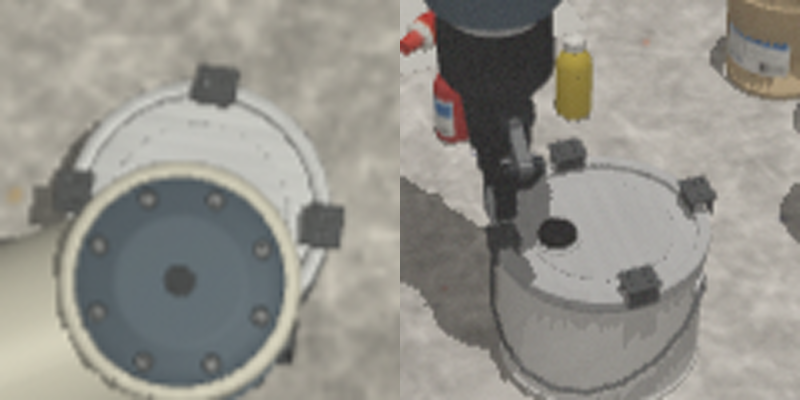

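The shut fingers hang directly above the cap clip (right half, around (503,225)). I'll descend to it now.

Call:
send_rows(moves=[{"claw": 0, "tx": 0, "ty": 0, "tz": 6, "roll": 0}, {"claw": 0, "tx": 0, "ty": 0, "tz": 5, "roll": 0}, {"claw": 0, "tx": 0, "ty": 0, "tz": 3, "roll": 0}, {"claw": 0, "tx": 0, "ty": 0, "tz": 2, "roll": 0}, {"claw": 0, "tx": 0, "ty": 0, "tz": 2, "roll": 0}])

```text
time: 3.32
tcp_pos: [453.2, 1.1, 133.5]
tcp_rot: [0.997, -0.078, 0.0, 0.0]
contact_force: [-2.8, 0.3, 5.3]
finger_gap: -0.001
grip_force: 2.5
```

Call:
send_rows(moves=[{"claw": 0, "tx": 0, "ty": 0, "tz": 1.5, "roll": 0}, {"claw": 0, "tx": 0, "ty": 0, "tz": 1.5, "roll": 0}, {"claw": 0, "tx": 0, "ty": 0, "tz": 1.5, "roll": 0}])

```text
time: 3.7
tcp_pos: [453.2, 1.1, 129.2]
tcp_rot: [0.997, -0.078, 0.0, 0.0]
contact_force: [-2.3, 0.4, 4.7]
finger_gap: 0.002
grip_force: 2.5
```

Call:
send_rows(moves=[{"claw": 0, "tx": 0, "ty": 0, "tz": 1.5, "roll": 0}, {"claw": 0, "tx": 0, "ty": 0, "tz": 1, "roll": 0}, {"claw": 0, "tx": 0, "ty": 0, "tz": 0, "roll": 0}])

```text
time: 4.08
tcp_pos: [453.2, 1.2, 126.5]
tcp_rot: [0.997, -0.078, 0.0, 0.0]
contact_force: [-2.3, -0.2, 4.7]
finger_gap: -0.007
grip_force: 2.4
```

Call:
send_rows(moves=[{"claw": 0, "tx": 0, "ty": 0, "tz": 0.7, "roll": 0}, {"claw": 0, "tx": 0, "ty": 0, "tz": 0, "roll": 0}])

```text
time: 4.32
tcp_pos: [453.2, 1.1, 125.7]
tcp_rot: [0.997, -0.078, 0.0, 0.0]
contact_force: [-2.2, -0.3, 5.4]
finger_gap: -0.001
grip_force: 2.4
```

Call:
send_rows(moves=[{"claw": 0, "tx": 0, "ty": 0, "tz": 0.7, "roll": 0}, {"claw": 0, "tx": 0, "ty": 0, "tz": 0, "roll": 0}])

```text
time: 4.58
tcp_pos: [453.2, 1.1, 125.1]
tcp_rot: [0.997, -0.078, 0.0, 0.0]
contact_force: [-3.0, 0.5, 5.9]
finger_gap: 0.001
grip_force: 2.9
```

Call:
send_rows(moves=[{"claw": 0, "tx": 0, "ty": 0, "tz": 0.5, "roll": 0}, {"claw": 0, "tx": 0, "ty": 0, "tz": 0, "roll": 0}])

```text
time: 4.82
tcp_pos: [453.2, 1.2, 125.0]
tcp_rot: [0.997, -0.078, 0.0, 0.0]
contact_force: [-4.5, 0.1, 9.4]
finger_gap: 0.005
grip_force: 4.7
```

Call:
send_rows(moves=[{"claw": 0, "tx": 0, "ty": 0, "tz": 0.3, "roll": 0}, {"claw": 0, "tx": 0, "ty": 0, "tz": 0, "roll": 0}])

```text
time: 5.08
tcp_pos: [453.2, 1.1, 125.0]
tcp_rot: [0.997, -0.078, 0.0, 0.0]
contact_force: [-5.1, 1.3, 11.4]
finger_gap: 0.002
grip_force: 5.8
```

The first clip is at its stop: z 125.0 with the force rising. I'll lift and go across to the opposite clip.

Call:
send_rows(moves=[{"claw": 0, "tx": 0, "ty": 0, "tz": -8, "roll": 0}, {"claw": 0, "tx": 0, "ty": 0, "tz": -22, "roll": 0}, {"claw": 0, "tx": 40, "ty": 0, "tz": 0, "roll": 0}, {"claw": 0, "tx": 40, "ty": 0, "tz": 0, "roll": 0}, {"claw": 0, "tx": 40, "ty": 0, "tz": 0, "roll": 0}])

```text
time: 5.7
tcp_pos: [573.1, -17.7, 153.8]
tcp_rot: [0.997, -0.078, 0.0, -0.0]
contact_force: [0.3, -0.6, -0.2]
finger_gap: -0.0
grip_force: 0.0
```

Call:
send_rows(moves=[{"claw": 0, "tx": 29.5, "ty": 0, "tz": 0, "roll": 0}, {"claw": 0, "tx": 0, "ty": 0, "tz": 8, "roll": 0}, {"claw": 0, "tx": 0, "ty": 0, "tz": 7, "roll": 0}, {"claw": 0, "tx": 0, "ty": 0, "tz": 0, "roll": 0}])

```text
time: 6.2
tcp_pos: [599.6, -22.0, 138.4]
tcp_rot: [0.997, -0.078, -0.001, 0.0]
contact_force: [-0.0, -0.9, 1.1]
finger_gap: 0.001
grip_force: 0.0
```

Run:
```python
from h import *
from rig import get_image,arm
p,d=get_image("scene")
cv2.imwrite("pics/c2.png",cv2.resize(p[140:260,220:340,::-1],(500,500),interpolation=2))
clips("scene",p,d,122)
```

```text
scene [269.7 185.4] [12  9 75] [536.7  60.7 132.5] grey 87
scene [308.6 198.1] [12  8 51] [597.3 -27.6 132.7] grey 65
scene [267.  209.2] [11 10 71] [493.   -6.8 124.7] grey 53
scene [250.5 213.1] [12  9 66] [ 4.521e+02 -2.000e-01  1.243e+02] grey 88
scene [291.8 224.3] [14 10 97] [513.9 -88.  133.7] grey 87
```

View pics/c2.png

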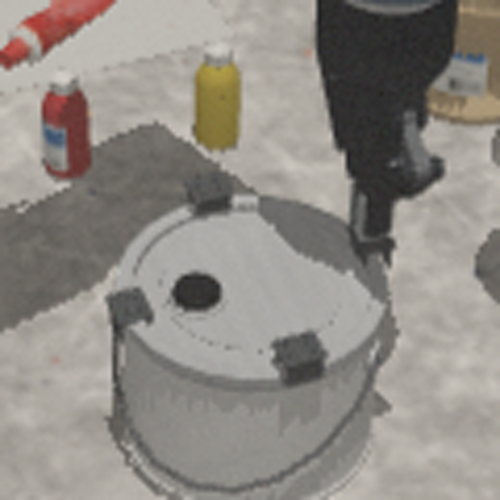

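The fingers are over the opposite clip, around (372,240). The cap clip measures 124 mm, so it is down, and the tin hasn't moved. Next I'll press the second clip (commanded z is now about 139).

Call:
send_rows(moves=[{"claw": 0, "tx": 0, "ty": 0, "tz": 3, "roll": 0}, {"claw": 0, "tx": 0, "ty": 0, "tz": 2, "roll": 0}, {"claw": 0, "tx": 0, "ty": 0, "tz": 1.5, "roll": 0}, {"claw": 0, "tx": 0, "ty": 0, "tz": 1.5, "roll": 0}, {"claw": 0, "tx": 0, "ty": 0, "tz": 1.5, "roll": 0}])

```text
time: 6.88
tcp_pos: [600.8, -22.0, 130.3]
tcp_rot: [0.997, -0.078, 0.0, -0.0]
contact_force: [-2.2, 0.6, 5.4]
finger_gap: 0.002
grip_force: 2.5
```

Call:
send_rows(moves=[{"claw": 0, "tx": 0, "ty": 0, "tz": 1.5, "roll": 0}, {"claw": 0, "tx": 0, "ty": 0, "tz": 1, "roll": 0}, {"claw": 0, "tx": 0, "ty": 0, "tz": 1, "roll": 0}, {"claw": 0, "tx": 0, "ty": 0, "tz": 0, "roll": 0}])

```text
time: 7.38
tcp_pos: [600.8, -22.0, 126.5]
tcp_rot: [0.997, -0.078, 0.0, -0.0]
contact_force: [-2.1, 0.7, 5.4]
finger_gap: 0.002
grip_force: 2.4
```

Call:
send_rows(moves=[{"claw": 0, "tx": 0, "ty": 0, "tz": 0.7, "roll": 0}, {"claw": 0, "tx": 0, "ty": 0, "tz": 0, "roll": 0}])

```text
time: 7.62
tcp_pos: [600.8, -22.0, 125.5]
tcp_rot: [0.997, -0.078, 0.0, -0.0]
contact_force: [-2.6, 1.6, 4.0]
finger_gap: -0.002
grip_force: 2.4
```

Call:
send_rows(moves=[{"claw": 0, "tx": 0, "ty": 0, "tz": 0.7, "roll": 0}, {"claw": 0, "tx": 0, "ty": 0, "tz": 0, "roll": 0}])

```text
time: 7.88
tcp_pos: [600.8, -22.0, 125.1]
tcp_rot: [0.997, -0.078, 0.0, -0.0]
contact_force: [-2.7, 1.9, 6.4]
finger_gap: -0.0
grip_force: 3.2
```

Call:
send_rows(moves=[{"claw": 0, "tx": 0, "ty": 0, "tz": 0.6, "roll": 0}, {"claw": 0, "tx": 0, "ty": 0, "tz": 0, "roll": 0}])

```text
time: 8.12
tcp_pos: [600.8, -22.1, 125.1]
tcp_rot: [0.997, -0.078, 0.0, -0.0]
contact_force: [-4.6, 2.8, 8.8]
finger_gap: 0.0
grip_force: 4.6
```

The second clip is at its stop. Next is the clockwise clip.

Call:
send_rows(moves=[{"claw": 0, "tx": 0, "ty": 0, "tz": -8, "roll": 0}, {"claw": 0, "tx": 0, "ty": 0, "tz": -22, "roll": 0}, {"claw": 0, "tx": -25, "ty": -25, "tz": 0, "roll": 0}, {"claw": 0, "tx": -25, "ty": -25, "tz": 0, "roll": 0}, {"claw": 0, "tx": -24.7, "ty": -25.3, "tz": 0, "roll": 0}])

```text
time: 8.75
tcp_pos: [538.4, 64.5, 153.9]
tcp_rot: [0.997, -0.079, 0.0, 0.0]
contact_force: [0.1, 0.2, 0.5]
finger_gap: 0.003
grip_force: 0.0
```

Call:
send_rows(moves=[{"claw": 0, "tx": 0, "ty": 0, "tz": 8, "roll": 0}, {"claw": 0, "tx": 0, "ty": 0, "tz": 7, "roll": 0}, {"claw": 0, "tx": 0, "ty": 0, "tz": 0, "roll": 0}])

```text
time: 9.12
tcp_pos: [538.7, 63.1, 138.0]
tcp_rot: [0.997, -0.079, -0.001, 0.0]
contact_force: [-1.0, -0.2, 0.2]
finger_gap: 0.003
grip_force: 0.0
```

Run:
```python
from h import *
from rig import get_image,arm
p,d=get_image("scene")
cv2.imwrite("pics/c3.png",cv2.resize(p[140:260,220:340,::-1],(500,500),interpolation=2))
clips("scene",p,d,122)
```

```text
scene [269.6 186.4] [12  8 61] [534.9  57.7 132.3] grey 64
scene [308.5 199.4] [12  8 61] [600.  -23.3 124.3] grey 89
scene [266.9 209. ] [11  9 68] [493.   -6.1 124.7] grey 53
scene [250.4 213. ] [12  9 65] [452.4   0.6 124. ] grey 87
scene [291.7 224.5] [ 14  11 100] [513.5 -88.3 133.6] grey 86
```

View pics/c3.png

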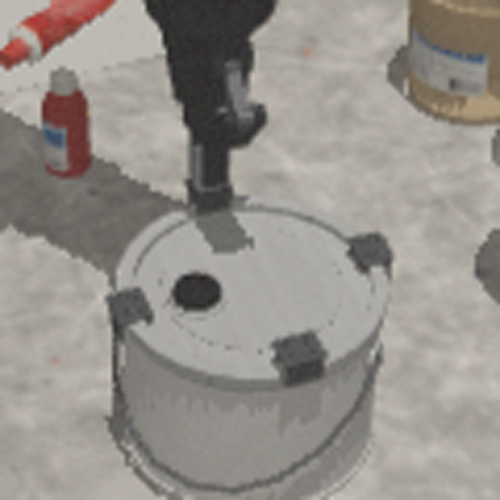

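The two pressed clips read 124 mm, so both are down. The fingers are over the clockwise clip at (210,195), so I'll press it.

Call:
send_rows(moves=[{"claw": 0, "tx": 0, "ty": 0, "tz": 3, "roll": 0}, {"claw": 0, "tx": 0, "ty": 0, "tz": 2, "roll": 0}, {"claw": 0, "tx": 0, "ty": 0, "tz": 1.5, "roll": 0}, {"claw": 0, "tx": 0, "ty": 0, "tz": 1.5, "roll": 0}, {"claw": 0, "tx": 0, "ty": 0, "tz": 1.5, "roll": 0}])

```text
time: 9.8
tcp_pos: [539.0, 63.6, 130.3]
tcp_rot: [0.997, -0.078, 0.0, 0.0]
contact_force: [-1.5, -1.3, 4.1]
finger_gap: -0.0
grip_force: 2.5
```

Call:
send_rows(moves=[{"claw": 0, "tx": 0, "ty": 0, "tz": 1.5, "roll": 0}, {"claw": 0, "tx": 0, "ty": 0, "tz": 1, "roll": 0}, {"claw": 0, "tx": 0, "ty": 0, "tz": 1, "roll": 0}, {"claw": 0, "tx": 0, "ty": 0, "tz": 0, "roll": 0}])

```text
time: 10.3
tcp_pos: [539.0, 63.7, 126.5]
tcp_rot: [0.997, -0.078, 0.0, 0.0]
contact_force: [-1.0, -1.8, 4.5]
finger_gap: 0.004
grip_force: 2.4
```

Call:
send_rows(moves=[{"claw": 0, "tx": 0, "ty": 0, "tz": 0.7, "roll": 0}, {"claw": 0, "tx": 0, "ty": 0, "tz": 0.7, "roll": 0}, {"claw": 0, "tx": 0, "ty": 0, "tz": 0, "roll": 0}])

```text
time: 10.68
tcp_pos: [539.0, 63.7, 125.1]
tcp_rot: [0.997, -0.078, 0.0, 0.0]
contact_force: [-1.3, -1.8, 5.4]
finger_gap: 0.0
grip_force: 3.0
```

Call:
send_rows(moves=[{"claw": 0, "tx": 0, "ty": 0, "tz": 0.6, "roll": 0}, {"claw": 0, "tx": 0, "ty": 0, "tz": 0, "roll": 0}])

```text
time: 10.92
tcp_pos: [539.0, 63.6, 125.1]
tcp_rot: [0.997, -0.078, 0.001, 0.0]
contact_force: [-3.6, -1.5, 9.9]
finger_gap: -0.001
grip_force: 4.7
```

Call:
send_rows(moves=[{"claw": 0, "tx": 0, "ty": 0, "tz": -8, "roll": 0}, {"claw": 0, "tx": 0, "ty": 0, "tz": -22, "roll": 0}, {"claw": 0, "tx": 0, "ty": 40, "tz": 0, "roll": 0}, {"claw": 0, "tx": 0, "ty": 40, "tz": 0, "roll": 0}, {"claw": 0, "tx": 0, "ty": 40, "tz": 0, "roll": 0}])

```text
time: 11.55
tcp_pos: [519.8, -55.3, 153.8]
tcp_rot: [0.997, -0.078, -0.0, -0.0]
contact_force: [0.1, 0.5, -0.6]
finger_gap: -0.001
grip_force: 0.0
```

Call:
send_rows(moves=[{"claw": 0, "tx": 0, "ty": 30, "tz": 0, "roll": 0}, {"claw": 0, "tx": 0, "ty": 0, "tz": 8, "roll": 0}, {"claw": 0, "tx": 0, "ty": 0, "tz": 7, "roll": 0}, {"claw": 0, "tx": 0, "ty": 0, "tz": 0, "roll": 0}])

```text
time: 12.05
tcp_pos: [515.0, -83.4, 138.1]
tcp_rot: [0.997, -0.078, -0.001, -0.0]
contact_force: [-0.2, 0.3, 0.1]
finger_gap: -0.002
grip_force: 0.0
```

Run:
```python
from h import *
from rig import get_image,arm
p,d=get_image("scene")
cv2.imwrite("pics/c4.png",cv2.resize(p[140:260,220:340,::-1],(500,500),interpolation=2))
clips("scene",p,d,122)
```

```text
scene [269.7 187.4] [12  8 57] [537.9  62.6 124.3] grey 60
scene [308.8 199.5] [11  9 57] [600.6 -23.9 124. ] grey 86
scene [266.8 208.9] [12  9 65] [493.   -5.9 124.8] grey 43
scene [250.6 213. ] [11  9 65] [4.526e+02 3.000e-01 1.241e+02] grey 88
scene [291.8 225.7] [14  9 71] [512.1 -91.  132.9] grey 61
```

View pics/c4.png

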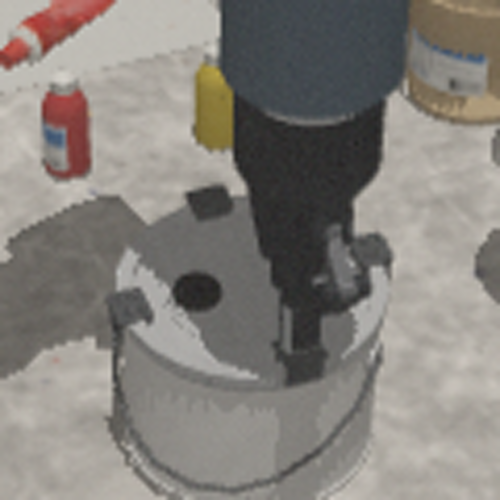

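Three clips read 124 mm and are down. The fingers are over the last one at (303,360), so I'll press it.

Call:
send_rows(moves=[{"claw": 0, "tx": 0, "ty": 0, "tz": 3, "roll": 0}, {"claw": 0, "tx": 0, "ty": 0, "tz": 2, "roll": 0}, {"claw": 0, "tx": 0, "ty": 0, "tz": 1.5, "roll": 0}, {"claw": 0, "tx": 0, "ty": 0, "tz": 1.5, "roll": 0}, {"claw": 0, "tx": 0, "ty": 0, "tz": 1.5, "roll": 0}])

```text
time: 12.72
tcp_pos: [515.7, -83.9, 130.2]
tcp_rot: [0.997, -0.078, 0.001, -0.0]
contact_force: [-1.6, 2.5, 5.2]
finger_gap: -0.005
grip_force: 2.5
```

Call:
send_rows(moves=[{"claw": 0, "tx": 0, "ty": 0, "tz": 1.5, "roll": 0}, {"claw": 0, "tx": 0, "ty": 0, "tz": 1, "roll": 0}, {"claw": 0, "tx": 0, "ty": 0, "tz": 1, "roll": 0}, {"claw": 0, "tx": 0, "ty": 0, "tz": 0, "roll": 0}])

```text
time: 13.22
tcp_pos: [515.6, -83.9, 126.4]
tcp_rot: [0.997, -0.078, 0.0, -0.0]
contact_force: [-2.1, 4.0, 4.3]
finger_gap: -0.003
grip_force: 2.4
```

Call:
send_rows(moves=[{"claw": 0, "tx": 0, "ty": 0, "tz": 0.7, "roll": 0}, {"claw": 0, "tx": 0, "ty": 0, "tz": 0.7, "roll": 0}, {"claw": 0, "tx": 0, "ty": 0, "tz": 0, "roll": 0}])

```text
time: 13.6
tcp_pos: [515.7, -84.1, 125.1]
tcp_rot: [0.997, -0.078, 0.0, -0.0]
contact_force: [-1.6, 3.8, 6.0]
finger_gap: 0.004
grip_force: 3.3
```

Call:
send_rows(moves=[{"claw": 0, "tx": 0, "ty": 0, "tz": 0.6, "roll": 0}, {"claw": 0, "tx": 0, "ty": 0, "tz": 0, "roll": 0}])

```text
time: 13.85
tcp_pos: [515.7, -84.1, 125.0]
tcp_rot: [0.997, -0.078, 0.001, -0.0]
contact_force: [-3.0, 4.1, 10.1]
finger_gap: -0.002
grip_force: 5.0
```

All four clips are pressed to the stop. I'll lift the hand clear and check.

Call:
send_rows(moves=[{"claw": 0, "tx": 0, "ty": 0, "tz": -8, "roll": 0}, {"claw": 0, "tx": 0, "ty": 0, "tz": -30, "roll": 0}, {"claw": 0, "tx": 0, "ty": 0, "tz": -40, "roll": 0}, {"claw": 0, "tx": 0, "ty": 0, "tz": -40, "roll": 0}, {"claw": 0, "tx": -40, "ty": 0, "tz": -20, "roll": 0}])

```text
time: 14.48
tcp_pos: [477.1, -78.7, 263.1]
tcp_rot: [0.997, -0.079, 0.001, 0.001]
contact_force: [-1.2, 1.3, -0.3]
finger_gap: 0.003
grip_force: 0.0
```

Call:
send_rows(moves=[{"claw": 0, "tx": -40, "ty": 0, "tz": 0, "roll": 0}, {"claw": 0, "tx": -40, "ty": 0, "tz": 0, "roll": 0}, {"claw": 0, "tx": 0, "ty": 0, "tz": 0, "roll": 0}, {"claw": 0, "tx": 0, "ty": 0, "tz": 0, "roll": 0}])

```text
time: 14.98
tcp_pos: [397.0, -65.8, 262.1]
tcp_rot: [0.997, -0.078, 0.0, 0.0]
contact_force: [0.5, 0.4, 0.1]
finger_gap: -0.0
grip_force: 0.0
```

Run:
```python
from h import *
from rig import get_image,arm
p,d=get_image("scene")
cv2.imwrite("pics/c5.png",p[:,:,::-1])
clips("scene",p,d,122)
s=arm.get_state();print(s["tcp_pos"],s["contact_force"],np.abs(s["joint_velocities"]).max())
```

```text
scene [269.4 187.3] [12  7 49] [537.6  63.5 124. ] grey 90
scene [308.7 199.4] [12  8 59] [600.7 -23.2 123.9] grey 90
scene [266.7 209. ] [11  9 68] [492.7  -5.8 124.6] grey 54
scene [250.5 213.2] [12  9 65] [452.3  -0.  124. ] grey 62
scene [291.5 226.6] [14  9 71] [514.8 -86.  124.1] grey 90
[397.28257241 -65.79959297 261.9159101 ] [ 0.44255186 -0.88320677 -0.86142708] 0.015326960871291711
```

View pics/c5.png

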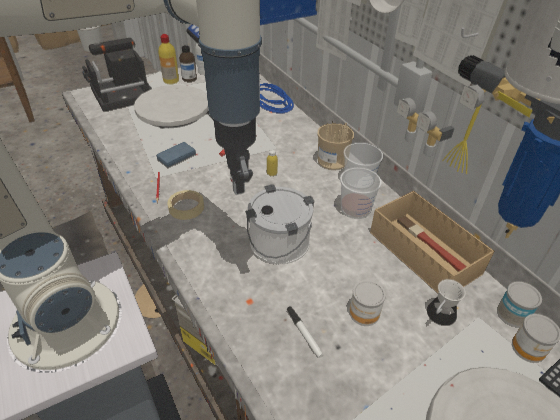

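All four clips read 124 mm and are down. The tin and bystanders are in place, and the hand is clear.

```bash
python3 -c "
from rig import workorder
print(workorder.sign_off())"
```

```text
the job is handed in; nothing more can be done
None
```

The four clips were pressed fully down in the order asked (cap, opposite, clockwise, last) with about 12 N at most; the last camera check showed the tin unmoved and the hand clear, and the job is handed in.

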